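# Hold the grill's spring-return key switch turned

### The job

The press grill only gets power while somebody holds its key switch. Take the key with the square flat bow out of the key stand (leave the round-headed key where it is), push it straight down into the lock on top of the switch box and work it past the sticky pins until it is fully home, then turn it a quarter turn clockwise (seen from above) to the stop. The lock springs back, so finish while still gripping the key and holding it turned; do not shove the timer or the salt shaker out of place.

Things in the scene. Friction and masses are not known exactly. Their poses are not given: they have to be found in the camera images.
- square_key: The key to use: plain steel, loose, 60 g, upright in one pocket of the stand. From the foot up: flat bit 24 mm (key x) x 7 mm (key y) x 14 mm high with rounded foot; round neck 7 mm thick, 14 to 34 mm; square-cornered flat bow 44 mm (x) x 10 mm (y), 34 to 76 mm. Origin: centre of the foot's underside, z up. Same when turned half round.
- square_bow (a point): Centre of the square key's bow, 55 mm above its foot; axes as the key. Grip the bow across its 10 mm thickness (key y) some 4 mm above this point: the fingertips then clear the stand.
- round_key: The wrong key, loose, to be left in the stand: same bit and neck, but a round disc bow of 36 mm diameter, 10 mm thick, its top 72 mm above the foot. Origin and axes as the square key.
- key_stand: Black plastic block, fixed, 130 mm (x) x 50 mm (y) x 42 mm high, origin at the centre of its underside. Two pockets 36 mm either side of the middle along x, 27 x 9 mm, 37 mm deep. A key rests in one with its bow's underside on the top, foot 8 mm above the work surface, its x along the stand's x. Lift a key 40 mm to clear.
- switch_box: Grey switch box, fixed, 84 x 84 mm, 64 mm high, with the keyhole in a steel plate in the middle of its top, mounting ears on its +x and -x sides, a cable gland on its +y side. Origin at the centre of its underside, z up.
- keyhole (a point): Centre of the keyhole, level with the box's top, axes as the box (z up). Slot 27 mm (x) by 10 mm (y) with a 45 degree countersink 3 mm wide all round, in a fixed plate 8 mm thick; below it the turning part has a slot 26 x 9 mm. The key goes in with its x along the slot, either way round. Home: its foot 25.5 mm below this point, bow 8.5 mm above it.
- lock (a joint): Turning part, about the vertical through the keyhole: 0 at rest (slot along box x), grows clockwise seen from above, stop at 1.45 rad. Sprung back to 0: about 0.15 N m at the stop; the key has about 0.1 rad of play in it. The key can turn it only when home, and is trapped while turned.
- timer: Red and white kitchen timer, loose bystander, 56 mm across, 37 mm high, origin at the centre of its underside.
- salt: Glass salt shaker with a grey cap, loose bystander, 44 mm across, 90 mm high, origin at the centre of its underside.
- rack_post (a point): Mid-height of the fixed upright steel post of the rack, 21 mm thick, standing on the work surface and 0.54 m high: keep the arm and wrist on the robot's side of it.
- sticky_pins (a point): Middle of the two sticky side pins in the keyhole plate, 6 mm below the mouth. Stiff and staying where pushed, they stand into the slot from both long sides, 8 mm either way of the middle, and catch the bit when its foot is 2 to 8 mm below the mouth. Press down with 10 to 15 N and twist about 5 degrees to and fro; pressing alone mostly sticks.

How it is judged (in metres and radians):
On the way, in this order (a step that is already met when the one before it is completed fails the run):
1. the square key is lifted clear of the stand by the fingers (height (world z) of square_key above 0.045 m and contact force between the fingers and square_key above 1 N), for 0.2 s.
2. the square key is fully home in the lock, lock not yet turned (z of square_key in the frame of keyhole below -0.0235 m and horizontal distance between square_key and keyhole below 0.004 m and value of joint lock below 0.4 rad), for 0.1 s.
3. the lock is turned a quarter clockwise by the key (value of joint lock above 1.25 rad and z of square_key in the frame of keyhole below -0.0215 m), for 0.2 s.
At the end, for the whole second after the job is handed in: The gripper still grips the square key (over 2 N), which is upright, at rest and home in the lock (foot 21.5 mm or more below the mouth, within 4 mm of its centre); the lock is held above 1.25 rad. The round key stands in the stand, the salt shaker is upright (all of step 3 and horizontal distance between square_key and keyhole below 0.004 m and angle between square_key's own z axis and vertical below 0.15 rad and contact force between the fingers and square_key above 2 N and linear speed of square_key below 0.03 m/s and height (world z) of round_key below 0.02 m and horizontal distance between round_key and key_stand below 0.045 m and angle between each of round_key, salt's own z axis and vertical below 0.2 rad); the arm keeps its last pose, push and grip.
It fails at once if the round key is pulled out of the stand (height (world z) of round_key above 0.03 m).
It fails at once if the timer is shoved out of place (distance of timer from where it was at the start of the episode above 0.03 m).
It fails at once if the salt shaker is shoved out of place or knocked over (distance of salt from where it was at the start of the episode above 0.03 m or angle between salt's own z axis and vertical above 0.5 rad).
It also fails if it takes over 56 s, if anything falls off the work surface, if the arm or the gripper's body presses on something with over 40 N, if the wrist force passes 120 N, or if a joint passes its speed limit or range.

### The arm

A 7-joint arm with a two-finger parallel gripper is mounted at the origin on a cart in front of the work surface, level with it; the furniture and walls round the work are solid. World frame = base frame: x ahead of the robot, y to its left, z up, the work surface at z = 0. Lengths are in m, angles in degrees, forces in N, time in s.
With the tool pointing down it reaches from about 0.425 to 0.825 m from the base axis. Payload 3.6 kg.
Tool frame: the origin (TCP) lies midway between the tips of the shut fingers; the grasp point (between the pads) lies 19 mm behind it (r.pinch_z is the distance from the TCP to the grasp point, in m); z points along the fingers, y is the line along which they close (so a half turn about z gives the same grasp; the last joint's range is limited). The gripper opens to 85 mm and grips with 20 to 120 N. Pads are 22 mm wide; open, the fingers measure 114 mm over their backs; the gripper's body (76 mm by 85 mm) begins 54 mm behind the grasp point. The pads swing forward as they close: fully open they stand 13 mm farther back than shut.
Start: joints at [71.19, 35.231, -0.722, 81.555, 0.464, 63.22, -2.315], TCP at [0.193, -0.621, 0.231] pointing down, gripper open.
Joint ranges: [-178.69, 178.69], [-17.37, 117.87], [-77.05, 75.6], [15.02, 138.74], [-78.02, 258.01], [0.78, 113.62], [-162.83, 162.83]. Speed limits (degrees/s): [159.86, 159.86, 180, 180, 180, 180, 180].

### API

Orientations are given as [roll, pitch, yaw] about the fixed x, y, z axes, in that order (R = Rz(yaw) Ry(pitch) Rx(roll)).
In Python, from plant import r gives the robot as it stands.
- The arm moves only by the tool move_arm, never from a script. Its argument "increments" is text: rows parted by semicolons, each of 5 numbers parted by spaces: the shift along the tool's x, y, z in cm, then the turn about the tool's z in degrees, then the opening, from 0 (shut) to 1 (fully open). In form: x y z spin grip; .... A call has exactly 5 rows; each row shifts and turns the commanded pose from where the row before left it, along the tool's axes as they then stand; what a row does not reach is not made up. A row lasts 1/8 s, in which the tool goes at most 62.5 mm and 10.7 degrees, less where a joint would pass 70% of its speed; a pose out of reach is approached as far as the arm can. A call is refused whole if a number of a shift passes 6.25 or a number of a turn 10.7, either way. A call with a gripper value outside its range is refused whole. The fingers move at their own pace and stop on an object; "squeeze" is the grip in N (left out, the last holds). Time passes only in rows, so rows that do not move let the fingers close, or fill a call up. It gives the time, the measured TCP pose, the force, the opening and the grip force at its end, in the units of the state.
- r.read_state(): the state, without advancing time (a new reading comes with each control period).
- r.capture(name): name is "scene" or "top"; returns a dict with "pixels" (420x560x3 uint8, red, green, blue), "K" (3x3 intrinsics, pixels), "cam_to_world" (4x4, takes a point from camera to world coordinates). Camera axes: x right, y up, looking along -z (the intrinsics and any distortion apply to the point x, -y, -z); pixel columns grow to the right and rows downward; lengths in m; the calibration is good to about 2 mm. A picture is of the moment at which its call begins. There is no depth.
- r.job_done(): hands the job in; it is judged then, once.
Trained networks look in a picture, given as the dict that the camera call returned (one of the last four; its "shot" number tells which), for a name from the list of things; names that differ only in an ending like _2 or _b are one class to them, and where a whole thing is asked for, a point or a joint stands for the part that bears it (a point fixed in the world has none). Each returns a list of dicts, best first, with "conf" (0 to 1); they miss things now and then, are a little off and sometimes report something else, mostly with a low value. They report only what shows in the picture. A call takes as long as a camera call.
- r.look_for(picture, name): "box" ([left, top, right, bottom] in pixels, round what is visible of it).
- r.cut_out(picture, name): "mask" (420x560 bool, what is visible of it) and "box" ([left, top, right, bottom] in pixels, round what is visible of it).
The state is a dict: "clock": time; "joint_pos": joint angles; "dq": joint speeds; "joint_efforts": joint torques, N m; "eef_pos": TCP position; "tool_rot": TCP orientation; "ft_force": force on the tool from outside, world axes, zero at the start; "wrist_torque": the same for the moment, N m; "finger_gap": opening from 0.0 (shut) to 1.0 (fully open); "gripper_force": force on a finger pad.
Only numpy, scipy, OpenCV 4.12 (cv2) and the standard library are available. Lean on these libraries where they do the work, as an engineer would, in place of code of your own. Each camera call takes 0.05 s, during which the arm holds its last target. There are 200 camera calls.

## Working session

There is one attempt and no reset: what is moved stays moved. The work goes in short steps, Python scripts to look and compute and a tool call to move; the robot and the scene stay as the last step left them, time stands still between calls to the robot, and variables do not carry over. Pictures are saved under pics/ and viewed, at most 10 in all, crops included, and the job is handed in when it is done.

Besides the shell and the picture viewer there is one more tool, called after ">>>" by a JSON object that holds its "fn" and its "kwargs", one argument or row to a line. move_arm: Moves the arm, as the interface text tells. Its arguments: {"type":"object","properties":{"increments":{"type":"string"},"squeeze":{"type":"number"}},"required":["increments"]}

```bash
mkdir -p pics; ls; python3 - <<'E'
from plant import r
import cv2,numpy as np
s=r.read_state(); print(s, r.pinch_z)
for n in("scene","top"):
    c=r.capture(n); cv2.imwrite(f"pics/{n}1.png",c["pixels"][:,:,::-1])
    print(n,c["K"].tolist(),np.round(c["cam_to_world"],3).tolist(),[k for k in c])
    for o in("square_key","round_key","key_stand","switch_box","timer","salt"):
        print(o,[(np.round(d["box"]).tolist(),round(d["conf"],2)) for d in r.look_for(c,o)[:3]])
E
```

```text
pics
{'clock': 0.0, 'joint_pos': array([71.19039766, 35.29240298, -0.72295634, 81.64379422,  0.4646572 ,
       63.22044591, -2.31595068]), 'dq': array([ 0.05781847,  0.03539736,  0.0154066 , -0.03517245,  0.07788754,
       -0.07814918,  0.01415704]), 'joint_efforts': array([ 1.41965197e-04, -4.69212770e+01,  2.59306608e-01, -1.71031469e+01,
        9.91372479e-03,  9.68177832e-03, -5.41795302e-06]), 'eef_pos': array([ 0.19296962, -0.61986516,  0.23008816]), 'tool_rot': array([-1.79846268e+02,  2.79137895e-03,  1.72942291e+01]), 'ft_force': array([-0.51182592,  0.2771566 ,  0.38268622]), 'wrist_torque': array([ 0.00489738, -0.0147427 , -0.01239074]), 'gripper_force': 0.0, 'finger_gap': 1.0034892964189566} 0.0187
scene [[542.9161803666683, 0.0, 278.88805965971835], [0.0, 542.9161803666683, 204.90050103255982], [0.0, 0.0, 1.0]] [[-0.854, 0.394, -0.339, 0.16], [-0.52, -0.642, 0.564, 0.353], [0.004, 0.658, 0.753, 0.852], [0.0, 0.0, 0.0, 1.0]] ['pixels', 'K', 'cam_to_world', 'shot']
square_key [([274.0, 182.0, 299.0, 202.0], 0.96), ([238.0, 255.0, 303.0, 325.0], 0.22)]
round_key [([314.0, 188.0, 329.0, 202.0], 0.49)]
key_stand [([267.0, 191.0, 335.0, 224.0], 0.72)]
switch_box [([240.0, 254.0, 306.0, 323.0], 0.97)]
timer [([235.0, 218.0, 261.0, 248.0], 0.58)]
salt [([330.0, 226.0, 354.0, 265.0], 0.88), ([268.0, 191.0, 339.0, 224.0], 0.24)]
top [[542.652484609793, 0.0, 286.1093445736029], [0.0, 542.652484609793, 208.05106183992487], [0.0, 0.0, 1.0]] [[-0.027, 0.989, -0.144, 0.307], [-0.999, -0.029, -0.017, -0.178], [-0.021, 0.144, 0.989, 1.351], [0.0, 0.0, 0.0, 1.0]] ['pixels', 'K', 'cam_to_world', 'shot']
square_key []
round_key []
key_stand []
switch_box [([238.0, 212.0, 288.0, 262.0], 0.72)]
timer [([285.0, 179.0, 305.0, 201.0], 0.87)]
salt [([310.0, 248.0, 327.0, 266.0], 0.76)]
```

```bash
python3 - <<'E'
import cv2
a=cv2.imread("pics/scene1.png")[130:340,150:430];b=cv2.imread("pics/top1.png")[110:320,190:470]
cv2.imwrite("pics/both.png",cv2.resize(cv2.vconcat([a,b]),None,fx=1.4,fy=1.4,interpolation=2))
cv2.imwrite("pics/s.png",cv2.resize(a,None,fx=2.8,fy=2.8,interpolation=2))
cv2.imwrite("pics/t.png",cv2.resize(b,None,fx=2.8,fy=2.8,interpolation=2))
E
```

```text
(no output)
```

View pics/s.png

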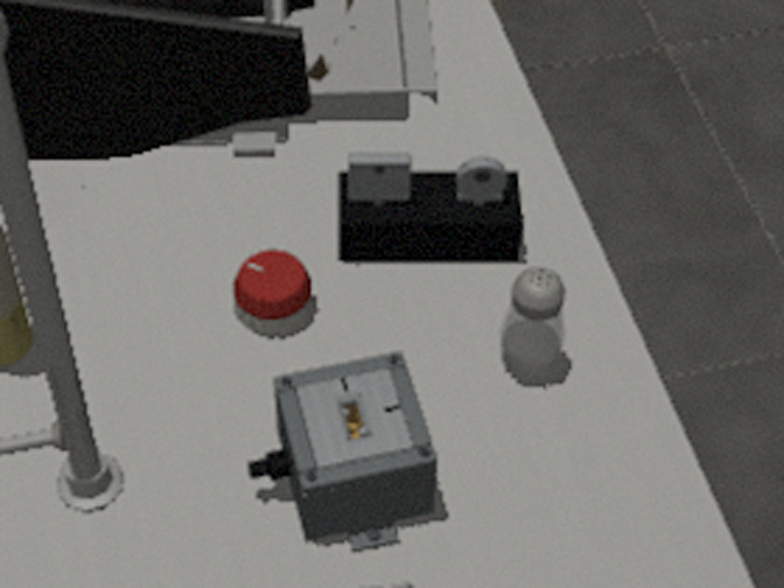

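View pics/t.png

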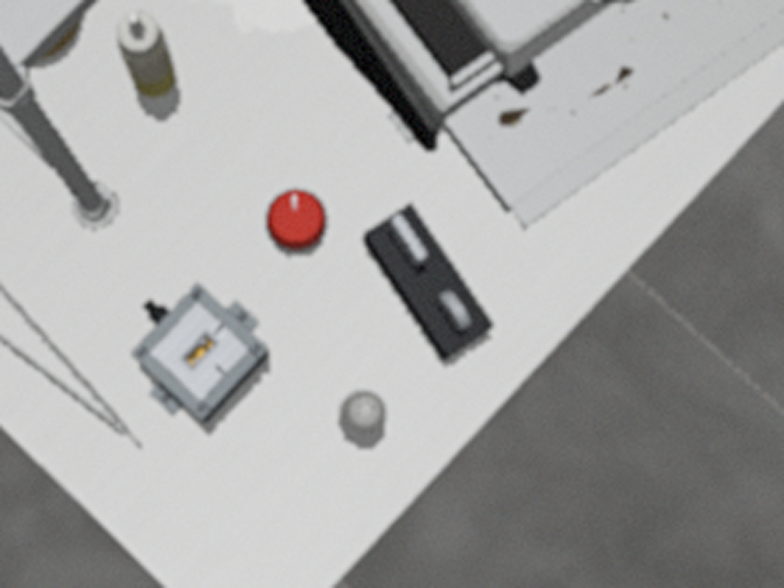

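The scene view shows the square key at about (286,192) px and the round key at (322,195) in the black stand. The keyhole is at (276,279), the timer at (248,232) and the salt shaker at (342,246). In the top view the keyhole is at (261,235), the square bow at (336,195) and the round bow at (352,220).

```bash
cat > h.py <<'E'
import numpy as np,cv2
from plant import r
from scipy.optimize import minimize
def proj(c,P):
    M=np.linalg.inv(c["cam_to_world"]);p=np.atleast_2d(P)@M[:3,:3].T+M[:3,3]
    q=np.c_[p[:,0],-p[:,1],-p[:,2]]@c["K"].T
    return q[:,:2]/q[:,2:]
def onplane(c,uv,z):
    d=np.linalg.inv(c["K"])@[uv[0],uv[1],1];d=c["cam_to_world"][:3,:3]@[d[0],-d[1],-d[2]]
    o=c["cam_to_world"][:3,3];return o+d*(z-o[2])/d[2]
def boxpts(x,y,yaw,sx,sy,z0,z1):
    k=np.array([[a*sx/2,b*sy/2] for a in(-1,1) for b in(-1,1)]);cs,s=np.cos(yaw),np.sin(yaw)
    k=k@np.array([[cs,s],[-s,cs]])+[x,y]
    return np.r_[np.c_[k,np.full(4,z0)],np.c_[k,np.full(4,z1)]]
def fit(cm,dims,x0):
    def cost(p):
        t=0
        for c,m in cm:
            M=cv2.resize(m.astype(np.uint8),None,fx=4,fy=4,interpolation=cv2.INTER_NEAREST)
            R=np.zeros_like(M);h=cv2.convexHull((((proj(c,boxpts(*p,*dims))+.5)*4-.5)*16).astype(np.int32))
            cv2.fillConvexPoly(R,h,1,shift=4);t+=1-(R&M).sum()/(R|M).sum()
        return t
    s=np.array([[0,0,0],[.02,0,0],[0,.02,0],[0,0,.2]])+x0
    o=minimize(cost,x0,method="Nelder-Mead",options=dict(initial_simplex=s,xatol=1e-4,fatol=1e-4))
    return o.x,o.fun/len(cm)
E
python3 - <<'E'
from h import *
C={n:r.capture(n) for n in("scene","top")}
st=[];bx=[]
def pick(m):
    n,l,s,_=cv2.connectedComponentsWithStats(m.astype(np.uint8));return l==1+s[1:,4].argmax()
for n,c in C.items():
    g=c["pixels"].max(2); w=np.zeros_like(g,bool)
    if n=="scene": w[185:228,262:342]=1
    else: w[180:245,316:370]=1
    st.append((c,pick((g<75)&w)))
    m=r.cut_out(c,"switch_box")[0]["mask"].astype(np.uint8)
    bx.append((c,cv2.morphologyEx(m,cv2.MORPH_OPEN,np.ones((17,17),np.uint8))))
    for nm,uvs,z in(("hole",dict(scene=(276,279.3),top=(261.3,235)),.064),("bowtop_sq",dict(scene=(285.7,186),top=(336,195)),.084),("bowtop_rd",dict(scene=(322,188),top=(352.5,220)),.08)):
        print(n,nm,np.round(onplane(c,uvs[n],z),4))
    for o,h in(("timer",.037),("salt",.09)):
        b=r.look_for(c,o)[0]["box"];print(n,o,np.round(onplane(c,((b[0]+b[2])/2,(b[1]+b[3])/2),h/2),3))
for nm,L,d,x0 in(("stand",st,(.13,.05,0,.042),None),("box",bx,(.084,.084,0,.064),None)):
    x0=[*onplane(C["top"],(344,210) if nm=="stand" else (261,235),.05)[:2],-.6]
    for cm in(L,L[:1],L[1:]):
        x,f=fit(cm,d,x0);print(nm,np.round(x[:2],4),np.degrees(x[2]).round(1),round(f,3))
E
```

```text
scene hole [ 0.4304 -0.0887  0.064 ]
scene bowtop_sq [ 0.5195 -0.2701  0.084 ]
scene bowtop_rd [ 0.4586 -0.3056  0.08  ]
scene timer [ 0.551 -0.173  0.018]
scene salt [ 0.374 -0.222  0.045]
top hole [ 0.4316 -0.0953  0.064 ]
top bowtop_sq [ 0.5194 -0.2751  0.084 ]
top bowtop_rd [ 0.4593 -0.3117  0.08  ]
top timer [ 0.547 -0.18   0.018]
top salt [ 0.376 -0.231  0.045]
stand [ 0.4899 -0.2902] 31.1 0.185
stand [ 0.4895 -0.2885] 31.8 0.049
stand [ 0.4894 -0.2929] 31.4 0.296
box [ 0.4311 -0.0903] -45.9 0.18
box [ 0.4305 -0.0883] -46.5 0.085
box [ 0.4303 -0.097 ] -1.5 0.096
```

>>> {"fn": "move_arm", "kwargs": {
  "increments": "0 0 0 -7 0.6; 0 0 0 -7 0.6; 4.6 -1.28 0 0 0.6; 4.6 -1.28 0 0 0.6; 4.6 -1.28 0 0 0.6",
  "squeeze": 40
}}

```text
clock: 1.72
eef_pos: [0.2922, -0.5151, 0.2314]
tool_rot: [180.0, -0.0, 31.3]
ft_force: [1.1, -0.1, 0.4]
finger_gap: 0.599
gripper_force: 0.0
```

>>> {"fn": "move_arm", "kwargs": {
  "increments": "4.6 -1.28 0 0 0.6; 4.6 -1.28 0 0 0.6; 4.6 -1.28 1 0 0.6; 4.6 -1.28 1 0 0.6; 4.6 -1.28 1 0 0.6"
}}

```text
clock: 2.35
eef_pos: [0.4556, -0.341, 0.2013]
tool_rot: [180.0, -0.0, 31.3]
ft_force: [0.1, 0.6, 0.4]
finger_gap: 0.601
gripper_force: 0.0
```

>>> {"fn": "move_arm", "kwargs": {
  "increments": "4.6 -1.28 2 0 0.6; 4.6 -1.28 2 0 0.6; 0 0 2 0 0.6; 0 0 0 0 0.6; 0 0 0 0 0.6"
}}

```text
clock: 2.98
eef_pos: [0.5197, -0.2736, 0.1421]
tool_rot: [179.9, -0.0, 31.2]
ft_force: [0.1, 0.4, 0.6]
finger_gap: 0.6
gripper_force: 0.0
```

```bash
python3 - <<'E'
from h import *
s=r.read_state();print(s["eef_pos"],s["tool_rot"],s["joint_pos"].round(1),s["finger_gap"])
a=[]
for n,(u,v) in(("scene",(300,185)),("top",(340,200))):
    c=r.capture(n); p=c["pixels"][max(v-70,0):v+70,u-90:u+90,::-1]
    T=s["eef_pos"];print(n,proj(c,T))
    a.append(cv2.resize(p,(720,560),interpolation=2)[:, :])
cv2.imwrite("pics/h1.png",cv2.resize(cv2.hconcat(a),(800,311)))
cv2.imwrite("pics/h1s.png",a[0])
E
```

```text
[ 0.51966606 -0.27357683  0.14207351] [ 1.79918996e+02 -2.33514373e-03  3.11889215e+01] [ 29.2  35.3  -5.7  98.3   4.6  46.5 -37.4] 0.5995404597229409
scene [[287.03757394 163.46110256]]
top [[337.14382128 190.59481174]]
```

View pics/h1s.png

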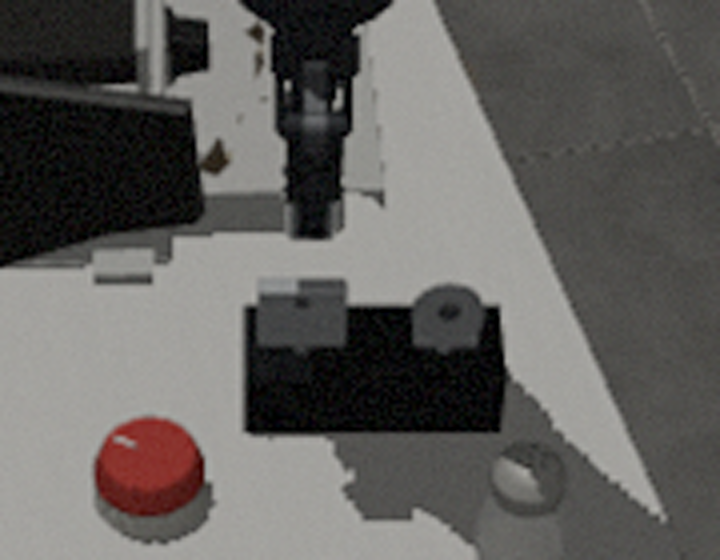

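The scene crop shows the fingers above and about 3 px right of the bow centre. The bow is at crop (302,313) and the tips at (314,235), a small offset along the bow, so I'm going down with a 2 mm shift.

>>> {"fn": "move_arm", "kwargs": {
  "increments": "0.2 0 3 0 0.5; 0 0 3 0 0.5; 0 0 2.4 0 0.5; 0 0 1 0 0.5; 0 0 0 0 0.5",
  "squeeze": 20
}}

```text
clock: 3.7
eef_pos: [0.5215, -0.2717, 0.0475]
tool_rot: [180.0, -0.0, 31.3]
ft_force: [0.2, -0.3, 0.0]
finger_gap: 0.503
gripper_force: 0.0
```

```bash
python3 - <<'E'
from h import *
s=r.read_state();print(s["eef_pos"],s["ft_force"])
a=[]
for n,(u,v) in(("scene",(290,190)),("top",(335,195))):
    c=r.capture(n); a.append(cv2.resize(c["pixels"][v-30:v+40,u-35:u+35,::-1],(400,400),interpolation=2))
cv2.imwrite("pics/h2.png",cv2.hconcat(a))
E
```

```text
[ 0.52146549 -0.27165981  0.04752206] [ 0.22799273 -0.33844926  0.00660129]
```

View pics/h2.png

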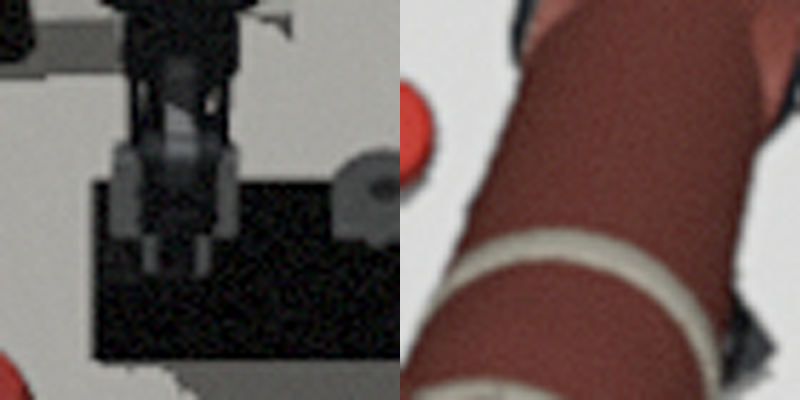

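The front finger (crop columns 138–222) is centred on the bow (112–240) to about 1 mm, so I'm closing the gripper.

>>> {"fn": "move_arm", "kwargs": {
  "increments": "0 0 0 0 0.25; 0 0 0 0 0.15; 0 0 0 0 0.1; 0 0 0 0 0; 0 0 0 0 0",
  "squeeze": 20
}}

```text
clock: 4.42
eef_pos: [0.5219, -0.2714, 0.0479]
tool_rot: [180.0, -0.0, 31.3]
ft_force: [-0.5, 0.1, 5.8]
finger_gap: 0.114
gripper_force: 21.9
```

>>> {"fn": "move_arm", "kwargs": {
  "increments": "0 0 0 0 0; 0 0 0 0 0; 0 0 -1 0 0; 0 0 -2 0 0; 0 0 -3 0 0",
  "squeeze": 90
}}

```text
clock: 5.05
eef_pos: [0.5205, -0.2708, 0.107]
tool_rot: [-179.8, 0.1, 31.3]
ft_force: [-0.1, -0.0, -0.3]
finger_gap: 0.103
gripper_force: 87.9
```

>>> {"fn": "move_arm", "kwargs": {
  "increments": "0 0 -2 0 0; 0 0 -0.5 -5 0; 0 0 0 -10 0; 0 0 0 -10.5 0; 0 0 0 -10.5 0"
}}

```text
clock: 5.68
eef_pos: [0.521, -0.2712, 0.1322]
tool_rot: [-179.9, 0.0, 67.6]
ft_force: [0.3, 0.2, -1.0]
finger_gap: 0.106
gripper_force: 87.9
```

>>> {"fn": "move_arm", "kwargs": {
  "increments": "0 0 0 -10.5 0; 0 0 0 -10.5 0; 0 0 0 -10.5 0; 0 0 0 -10.5 0; 0 0 0 -10.5 0"
}}

```text
clock: 6.3
eef_pos: [0.521, -0.2714, 0.1322]
tool_rot: [-180.0, -0.0, 120.1]
ft_force: [0.5, -0.1, 0.1]
finger_gap: 0.106
gripper_force: 87.9
```

>>> {"fn": "move_arm", "kwargs": {
  "increments": "0 0 0 -10 0; 0 0 0 -4.2 0; 0 0 0 0 0; 0 0 0 0 0; 0 0 0 0 0"
}}

```text
clock: 6.92
eef_pos: [0.5215, -0.2712, 0.1324]
tool_rot: [-180.0, 0.0, 134.0]
ft_force: [0.2, -0.1, -1.2]
finger_gap: 0.107
gripper_force: 87.9
```

>>> {"fn": "move_arm", "kwargs": {
  "increments": "3 1 0 0 0; 4 1.3 0 0 0; 4 1.3 0 0 0; 4 1.3 0 0 0; 3 1 0 0 0"
}}

```text
clock: 7.55
eef_pos: [0.4382, -0.099, 0.1327]
tool_rot: [180.0, 0.0, 134.1]
ft_force: [1.0, -0.5, -0.6]
finger_gap: 0.105
gripper_force: 87.9
```

>>> {"fn": "move_arm", "kwargs": {
  "increments": "1.1 0.4 0 0 0; 0 0 0.5 0 0; 0 0 0.5 0 0; 0 0 0 0 0; 0 0 0 0 0"
}}

```text
clock: 8.18
eef_pos: [0.4344, -0.0907, 0.1221]
tool_rot: [180.0, -0.0, 133.9]
ft_force: [0.6, 0.4, -0.8]
finger_gap: 0.106
gripper_force: 87.9
```

```bash
python3 - <<'E'
from h import *
s=r.read_state();T=s["eef_pos"];print(T,s["tool_rot"])
c=r.capture("scene");u,v=274,275
print(np.round(proj(c,[T-[0,0,.04],T+[0,0,.036],[T[0],T[1],.064]]),1))
cv2.imwrite("pics/h3.png",cv2.resize(c["pixels"][v-55:v+45,u-65:u+65,::-1],(780,600),interpolation=2))
E
```

```text
[ 0.43442288 -0.09067166  0.1221192 ] [ 1.79996115e+02 -9.97433147e-03  1.33918962e+02]
[[274.6 271.5]
 [274.5 244.6]
 [274.6 277.5]]
```

View pics/h3.png

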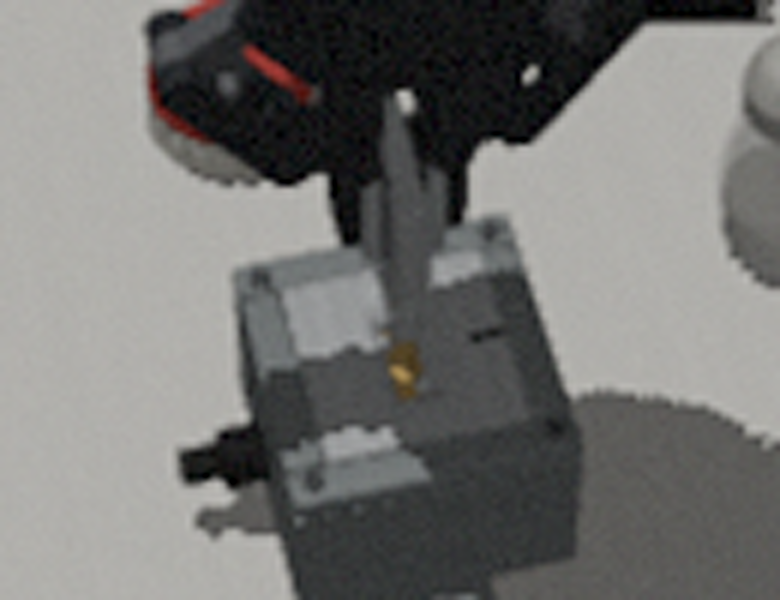

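The key's bit hangs above the slot: its foot end is at about crop (407,338) and the visible gold slot at (404,370). I'll measure the offset more closely.

```bash
python3 - <<'E'
from h import *
s=r.read_state();T=s["eef_pos"]
I0=cv2.imread("pics/scene1.png").astype(float)
L=[r.capture("scene") for _ in range(6)];c=L[0]
I1=np.mean([l["pixels"][:,:,::-1].astype(float) for l in L],0)
y=np.radians(-46.1);ex=np.array([np.cos(y),np.sin(y),0]);ey=np.array([-np.sin(y),np.cos(y),0])
def rect(P,a,b):return proj(c,[P+ex*i*a/2+ey*j*b/2 for i,j in((-1,-1),(1,-1),(1,1),(-1,1))])
H=np.array([T[0],T[1],.064]);F=T-[0,0,.04]
u0,v0,S=254,250,10;out=[]
for I,k in((I0,0),(I1,1)):
    p=np.clip((I[v0:v0+50,u0:u0+40])*(1.2 if k==0 else 2.2),0,255).astype(np.uint8)
    p=cv2.resize(p,None,fx=S,fy=S,interpolation=2)
    q=[(rect(H,.027,.010),(0,0,255)),(rect(H,.033,.016),(0,255,0))] if k==0 else [(rect(F,.024,.007),(0,0,255)),(rect(F+[0,0,.034],.044,.01),(0,255,0))]
    for R,col in q: cv2.polylines(p,[(((R+.5)-[u0,v0])*S).astype(np.int32)],True,col,1)
    out.append(p)
cv2.imwrite("pics/h4.png",cv2.hconcat(out))
E
```

```text
(no output)
```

View pics/h4.png

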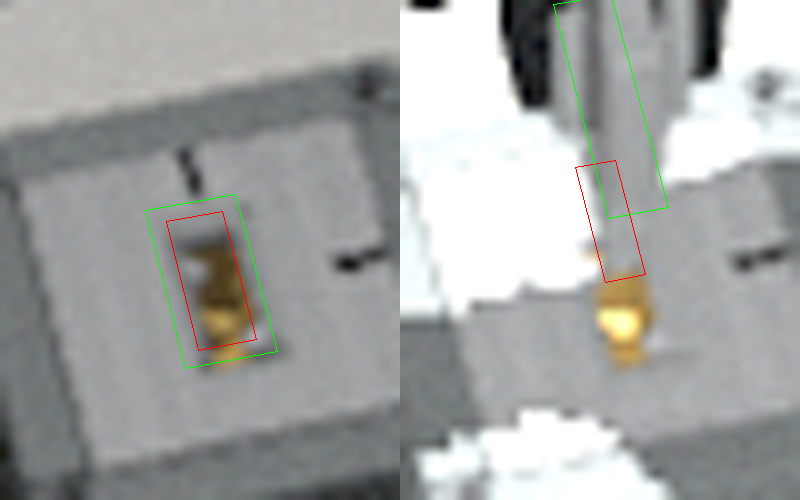

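Left (initial view): the slot centre is about (228,298), roughly (+1.7,+1.5) px from its projection. Right (now): the bit tip is at about (625,272), about +0.7 px from its projection. The key therefore has to go about 2 mm along tool +x and 1.5 mm along tool −y, then down.

>>> {"fn": "move_arm", "kwargs": {
  "increments": "0.2 -0.15 0 0 0; 0 0 0.6 0 0; 0 0 0.6 0 0; 0 0 0.3 0 0; 0 0 0 0 0"
}}

```text
clock: 9.15
eef_pos: [0.4315, -0.0896, 0.107]
tool_rot: [-180.0, -0.0, 134.0]
ft_force: [0.6, 0.1, -0.2]
finger_gap: 0.099
gripper_force: 87.9
```

>>> {"fn": "move_arm", "kwargs": {
  "increments": "0 0 0.2 0 0; 0 0 0.2 0 0; 0 0 0.1 0 0; 0 0 0 0 0; 0 0 0 0 0"
}}

```text
clock: 9.78
eef_pos: [0.4318, -0.0897, 0.1024]
tool_rot: [180.0, 0.0, 134.0]
ft_force: [0.8, 0.4, -0.5]
finger_gap: 0.106
gripper_force: 87.9
```

>>> {"fn": "move_arm", "kwargs": {
  "increments": "0 0 0.1 0 0; 0 0 0.1 0 0; 0 0 0.1 0 0; 0 0 0 0 0; 0 0 0 0 0"
}}

```text
clock: 10.4
eef_pos: [0.4317, -0.0897, 0.0994]
tool_rot: [180.0, 0.0, 134.0]
ft_force: [-0.7, 0.5, -0.1]
finger_gap: 0.106
gripper_force: 88.0
```

>>> {"fn": "move_arm", "kwargs": {
  "increments": "0 0 0.1 0 0; 0 0 0.1 0 0; 0 0 0.1 0 0; 0 0 0 0 0; 0 0 0 0 0"
}}

```text
clock: 11.02
eef_pos: [0.4321, -0.0895, 0.0982]
tool_rot: [-180.0, 0.1, 134.0]
ft_force: [-4.0, 0.4, 18.8]
finger_gap: 0.103
gripper_force: 91.0
```

>>> {"fn": "move_arm", "kwargs": {
  "increments": "0 0 0 5 0; 0 0 0 -5 0; 0 0 0 -5 0; 0 0 0 5 0; 0 0 0 0 0"
}}

```text
clock: 11.65
eef_pos: [0.4327, -0.0897, 0.0968]
tool_rot: [179.9, 0.1, 134.0]
ft_force: [-0.4, -0.4, 3.7]
finger_gap: 0.105
gripper_force: 88.4
```

Moving down. I'll keep adding depth while twisting.

>>> {"fn": "move_arm", "kwargs": {
  "increments": "0 0 0.12 5 0; 0 0 0 -5 0; 0 0 0.06 -5 0; 0 0 0 5 0; 0 0 0 0 0"
}}

```text
clock: 12.28
eef_pos: [0.432, -0.0895, 0.0944]
tool_rot: [180.0, 0.0, 134.1]
ft_force: [0.3, 0.5, 0.1]
finger_gap: 0.105
gripper_force: 87.9
```

>>> {"fn": "move_arm", "kwargs": {
  "increments": "0 0 0.05 5 0; 0 0 0 -5 0; 0 0 0.05 -5 0; 0 0 0 5 0; 0 0 0 0 0"
}}

```text
clock: 12.9
eef_pos: [0.4315, -0.0894, 0.0933]
tool_rot: [-180.0, -0.0, 134.2]
ft_force: [1.1, 0.0, -0.9]
finger_gap: 0.101
gripper_force: 87.9
```

>>> {"fn": "move_arm", "kwargs": {
  "increments": "0 0 0.2 0 0; 0 0 0.2 0 0; 0 0 0.2 0 0; 0 0 0.1 0 0; 0 0 0 0 0"
}}

```text
clock: 13.52
eef_pos: [0.4317, -0.0896, 0.0864]
tool_rot: [-180.0, -0.0, 134.0]
ft_force: [1.1, -0.0, -0.2]
finger_gap: 0.105
gripper_force: 87.9
```

>>> {"fn": "move_arm", "kwargs": {
  "increments": "0 0 0.2 0 0; 0 0 0.2 0 0; 0 0 0.1 0 0; 0 0 0.1 0 0; 0 0 0 0 0"
}}

```text
clock: 14.15
eef_pos: [0.4316, -0.0897, 0.0805]
tool_rot: [-180.0, -0.0, 134.0]
ft_force: [-0.0, -0.2, -0.5]
finger_gap: 0.104
gripper_force: 87.9
```

>>> {"fn": "move_arm", "kwargs": {
  "increments": "0 0 0.1 0 0; 0 0 0.1 0 0; 0 0 0.1 0 0; 0 0 0 0 0; 0 0 0 0 0"
}}

```text
clock: 14.78
eef_pos: [0.4318, -0.0896, 0.0783]
tool_rot: [-180.0, 0.1, 134.0]
ft_force: [-1.6, 0.3, 7.3]
finger_gap: 0.105
gripper_force: 89.5
```

The key has bottomed out where home should be, at 0.0783 against a predicted 0.0784. Now the turn.

>>> {"fn": "move_arm", "kwargs": {
  "increments": "0 0 0 4 0; 0 0 0 8 0; 0 0 0 8 0; 0 0 0 8 0; 0 0 0 0 0"
}}

```text
clock: 15.4
eef_pos: [0.4317, -0.0897, 0.0783]
tool_rot: [-180.0, 0.1, 106.0]
ft_force: [-0.6, 0.3, 7.1]
finger_gap: 0.107
gripper_force: 88.8
```

```bash
python3 - <<'E'
from h import *
s=r.read_state();print(s["eef_pos"],s["tool_rot"],s["ft_force"],s["wrist_torque"],s["finger_gap"])
E
```

```text
[ 0.43174036 -0.08972358  0.07829726] [-1.79996195e+02  7.34788605e-02  1.05980993e+02] [-0.63890293  0.2740007   7.08824602] [-0.03918094  0.40710305  0.08869141] 0.10695085545647026
```

>>> {"fn": "move_arm", "kwargs": {
  "increments": "0 0 0 10 0; 0 0 0 10 0; 0 0 0 10 0; 0 0 0 10 0; 0 0 0 10 0"
}}

```text
clock: 16.02
eef_pos: [0.4323, -0.0898, 0.0783]
tool_rot: [179.9, -0.0, 55.7]
ft_force: [-0.5, 0.1, 4.5]
finger_gap: 0.106
gripper_force: 89.0
```

>>> {"fn": "move_arm", "kwargs": {
  "increments": "0 0 0 3 0; 0 0 0 2 0; 0 0 0 2 0; 0 0 0 0 0; 0 0 0 0 0"
}}

```text
clock: 16.65
eef_pos: [0.4323, -0.0898, 0.0783]
tool_rot: [179.9, -0.0, 49.1]
ft_force: [-1.6, -0.9, 5.8]
finger_gap: 0.107
gripper_force: 88.9
```

```bash
python3 - <<'E'
from h import *
s=r.read_state();print(s["eef_pos"],s["tool_rot"],s["ft_force"],s["wrist_torque"],s["finger_gap"])
E
```

```text
[ 0.43230274 -0.08983431  0.07828399] [ 1.79912136e+02 -2.83366856e-02  4.90536469e+01] [-1.62404322 -0.93034666  5.82970235] [-0.17647131  0.22268684  0.11598683] 0.10723115393035632
```

>>> {"fn": "move_arm", "kwargs": {
  "increments": "0 0 0 2 0; 0 0 0 1.5 0; 0 0 0 1.5 0; 0 0 0 0 0; 0 0 0 0 0"
}}

```text
clock: 17.27
eef_pos: [0.4323, -0.0899, 0.0783]
tool_rot: [179.9, -0.0, 44.2]
ft_force: [-1.3, -1.5, 6.7]
finger_gap: 0.104
gripper_force: 89.2
```

```bash
python3 - <<'E'
from h import *
s=r.read_state();print(s["eef_pos"],s["tool_rot"],s["ft_force"],s["wrist_torque"],s["finger_gap"])
E
```

```text
[ 0.43232507 -0.08987644  0.0783043 ] [ 1.79900322e+02 -2.71803803e-02  4.41649524e+01] [-1.34065444 -1.52351035  6.71474349] [-0.22842578  0.2250218   0.42258849] 0.10376224488008307
```

Wrist torque jumped from 0.12 to 0.42 N m, so the lock is on its stop and the key is still home. Handing in.

```bash
python3 -c "
from plant import r
print(r.job_done())"
```

```text
the job is handed in; nothing more can be done
None
```

I handed the job in with the square key gripped at about 89 N, home in the lock and held against the clockwise stop; the hand-in returned no verdict, and I took no final picture of the round key, timer or salt shaker.

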